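Empty a sorting tray of clamp nuts through its slide gate

ROBOT

A 7-joint arm with a two-finger parallel gripper is mounted at the origin on a cart in front of the work surface, level with it; the furniture and walls round the work are solid. World frame = base frame: x ahead of the robot, y to its left, z up, the work surface at z = 0. Lengths are in mm, angles in degrees, forces in N, time in s.
With the tool pointing down it reaches from about 425 to 1025 mm from the base axis. Payload 9.4 kg.
Tool frame: the origin (TCP) lies on the centre line of the jaws, within the pads' length; the fingertips stand arm.finger_overhang ahead of it and the grasp point (between the pads) lies 3 mm ahead of it (arm.finger_overhang is the distance from the TCP to the fingertips, in mm); z points along the fingers, y is the line along which they close (so a half turn about z gives the same grasp; the last joint's range is limited). The gripper opens to 93 mm and grips with 3 to 60 N. Pads are 15 mm wide; open, the fingers measure 128 mm over their backs; the gripper's body (75 mm by 188 mm) begins 65 mm behind the grasp point.
Start: joints at [-75.613, 34.337, -0.143, 91.639, 0.103, 54.024, -4.572], TCP at [233.425, 686.394, 240.618] pointing down, gripper open.
Joint ranges: [-147.43, 147.43], [-19.82, 112.94], [-74.19, 73.91], [6.32, 146.72], [-59.91, 239.91], [6.04, 106.73], [-150.56, 150.56]. Speed limits (degrees/s): [127.2, 127.2, 172.46, 172.46, 180, 180, 180].

INTERFACE

Orientations are given as a 3x3 rotation matrix whose columns are the frame's x, y, z axes.
In Python, from rig import arm, optics, job gives the robot as it stands (arm), with the cameras (optics) and the job (job).
- The arm moves only by the shell command python3 inch.py 'ROWS' [OPENING]. ROWS is rows parted by semicolons, their numbers by spaces, 1 to 5 of them, each of 6 numbers: dx, dy, dz in mm, then a rotation vector rx, ry, rz in degrees; each row is the pose to reach, as a shift and turn from the pose commanded when the command began, along the tool's axes at that moment; what a row does not reach only later rows make up. A row lasts 1/12 s, in which the tool goes at most 41.7 mm and 7.16 degrees, less where a joint would pass 70% of its speed; a pose out of reach is approached as far as the arm can. OPENING is the finger opening in mm, set as the command begins (- or left out keeps the last). The fingers move at their own pace and stop on an object; the grip force is fixed at half the most. Time passes only in rows, so rows that do not move let the fingers close. It prints the time, the measured TCP pose, the force, the opening and the grip force at its end.
- arm.get_state(): the state, without advancing time (a new reading comes with each control period).
- optics.camera(name): name is "scene" or "side" or "wrist"; returns the picture (480x640x3 uint8, red, green, blue); there is no depth.
- optics.camera_info(name): a dict with "vfov" (degrees; the focal length in pixels is half the picture's height over the tangent of half this angle, whatever the lens; pixels are square), "cx", "cy" (the principal point, pixels), "xyz" and "orientation" of the camera in the world. Camera axes: x right, y down, z forward; pixel columns grow to the right and rows downward; lengths in mm; the calibration is good to about 2 mm. A picture is of the moment at which its call begins: read the wrist's pose just before it. camera_info takes no time and is no camera call; for the wrist camera it gives the pose at the moment of the call.
- job.finish_job(): hands the job in; it is judged then, once.
The state is a dict: "clock": time; "q": joint angles; "dq": joint speeds; "joint_torque": joint torques, N m; "ee_pos": TCP position; "eef_rot": TCP orientation; "contact_force": force on the tool from outside, world axes, zero at the start; "ft_torque": the same for the moment, N m; "gripper_width": finger opening in mm; "grip_force": force on a finger pad.
Only numpy, scipy, OpenCV 4.12 (cv2) and the standard library are available. Lean on these libraries where they do the work, as an engineer would, in place of code of your own. Each camera call takes 0.05 s, during which the arm holds its last target. There are 200 camera calls.

TASK

Empty the nuts out of the sorting tray into the parts bin under its mouth: with the fingertips push the gate's tab to slide the gate fully open, sweep all four nuts across the deck and out through the mouth so that they drop into the bin, then push the gate fully shut again. Only push, never lift a nut over the tray's walls, and leave the hex key that lies at the back of the tray, the bin and the other things on the bench where they are.

Things in the scene. Friction and masses are not known exactly. Their poses are not given: they have to be found in the camera images.
- tray: blue sheet-metal sorting tray on its own stand, fixed, 170 mm (x) by 250 mm (y). Origin on the bench under its middle, z up; +y is its discharge end (to the robot's left) and +x points away from the robot, within 18 degrees. Blue deck 70 mm above the bench; walls 24 mm high, 2.5 mm thick: back wall at y = -139, sides at x = -84 and +84 from y = -139 to 20 mm
- throat (a point): middle of the throat at deck height: tray x = 0, y = 85, z = 70 mm. From tray y = 20 mm two slanting walls run in like a funnel to this throat, which is 80 mm wide (x = -40 to +40 mm) and runs from y = 85 to 100 mm; the gate stands across it at y = 102 to 105 mm
- mouth (a point): middle of the edge of the deck's lip, just outside the gate, at deck height: tray x = 0, y = 110, z = 70 mm. The lip overhangs the bin: a nut pushed past it drops 65 mm to the bin's floor
- gate (a joint): slide gate, an aluminium plate 96 mm wide, 24 mm high. Slides along the tray's +x (away from the robot) to open: 0 = fully shut (at its stop), 0.09 m = fully open (throat clear; end stop). May start up to 9 mm ajar, too little for a nut to pass. About 1.5 N of friction, some damping; stays where it is left
- gate_tab (a point): in the gate's upright push tab, 45 mm above the deck (115 mm above the bench), tray x = 47 mm (shut) to 137 mm (open), y = 110. Black cap: 8 mm thick along tray x, 27 mm along y, 37 to 57 mm above the deck; bare tab below it 4 mm thick. Free room on both sides of it, above the gate plate's and walls' tops (25 mm above the deck)
- bin: loose grey plastic parts bin on the bench, open on top, 115 mm (x) by 110 mm (y), 48 mm high, walls 3 mm, pushed in under the tray's lip so that about 75 mm of it lies beyond the lip. Origin: centre of its underside; axes as the tray's. To be left where it is
- nut0: plain bright steel hexagon nut, 19 mm across flats (22 mm across corners), 10 mm high, hole 10 mm, 17 g, lying flat on the tray's deck; origin: centre of its underside, z along its hole
- nut1: plain bright steel hexagon nut, 19 mm across flats (22 mm across corners), 10 mm high, hole 10 mm, 17 g, lying flat on the tray's deck; origin: centre of its underside, z along its hole
- nut2: plain bright steel hexagon nut, 19 mm across flats (22 mm across corners), 10 mm high, hole 10 mm, 17 g, lying flat on the tray's deck; origin: centre of its underside, z along its hole
- nut3: plain bright steel hexagon nut, 19 mm across flats (22 mm across corners), 10 mm high, hole 10 mm, 17 g, lying flat on the tray's deck; origin: centre of its underside, z along its hole
- hex_key: bare steel hex key, 95 by 36 mm, 8 mm thick, lying on the deck with its long arm along the tray's back wall, some 90 to 135 mm behind the tray's middle (tray y = -90 to -135 mm); origin: middle of its outline, underside. To be left alone
- driver_a: screwdriver with a yellow handle, 215 mm long, 26 mm thick, lying on the bench behind the tray's back wall (tray -y side); origin at the middle of its length, underside. To be left alone
- spanner_13: steel spanner, 155 mm long, 10 mm thick, lying on the bench on the robot's side of the bin; origin at its middle, underside. To be left alone
- marker_a: marker pen, 135 mm long, 17 mm thick, lying on the bench on the far side of the bin; origin at its middle, underside. To be left alone
- side_cutters: side cutters with red handles, 152 by 48 by 13 mm, lying on the bench beyond the bin (to the robot's left); origin at the middle, underside. To be left alone
- xlr0: cable connector, 19 mm thick, 68 mm high, standing upright on the bench on the far side of the tray; origin at its underside. To be left alone

How it is judged (in metres and radians):
On the way, in this order (a step that is already met when the one before it is completed fails the run):
1. the gate has been slid fully open (80 mm or more of its 90 mm) (value of joint gate above 0.08 m), for 0.1 s.
2. all four nuts are in the bin (x of nut0 in the frame of bin between -0.056 and 0.056 m and y of nut0 in the frame of bin between -0.053 and 0.053 m and z of each of nut0, nut1, nut2, nut3 in the frame of bin below 0.04 m and x of nut1 in the frame of bin between -0.056 and 0.056 m and y of nut1 in the frame of bin between -0.053 and 0.053 m and x of nut2 in the frame of bin between -0.056 and 0.056 m and y of nut2 in the frame of bin between -0.053 and 0.053 m and x of nut3 in the frame of bin between -0.056 and 0.056 m and y of nut3 in the frame of bin between -0.053 and 0.053 m), for 0.2 s.
3. the gate has been slid shut again (within 5 mm) (value of joint gate below 0.005 m), for 0.2 s.
At the end, for the whole second after the job is handed in: all four nuts lie at rest inside the bin (below its rim), the gate is within 5 mm of fully shut, and the bin, the hex key and the other things are within 20 mm of where they stood (all of step 2 and value of joint gate below 0.005 m and linear speed of each of nut0, nut1, nut2, nut3 below 0.02 m/s and distance of each of hex_key, driver_a, spanner_13, marker_a, side_cutters, xlr0, bin from where it was at the start of the episode below 0.02 m); the robot touches nothing.
It fails at once if a nut is lifted as high as the top of the tray's walls (24 mm above the deck) (height (world z) of any of nut0, nut1, nut2, nut3 above 0.094 m).
It fails at once if the bin, the hex key or another thing is shifted by 20 mm or more (distance of any of hex_key, driver_a, spanner_13, marker_a, side_cutters, xlr0, bin from where it was at the start of the episode above 0.02 m).
It also fails if it takes over 64 s, if anything falls off the work surface, if the arm or the gripper's body presses on something with over 40 N, if the wrist force passes 120 N, or if a joint passes its speed limit or range.

## Working session

There is one attempt and no reset: what is moved stays moved. The work goes in short steps, Python scripts to look and compute and a shell command to move; the robot and the scene stay as the last step left them, time stands still between calls to the robot, and variables do not carry over. Pictures are saved under pics/ and viewed, at most 10 in all, crops included, and the job is handed in when it is done.

```bash
ls; mkdir -p pics
cat > h.py <<'E'
import numpy as np,cv2
from rig import arm, optics, job
def shot(n,f):
    i=optics.camera_info(n); im=optics.camera(n); cv2.imwrite('pics/'+f,im[:,:,::-1]); return i,im
def ray(i,u,v):
    f=240/np.tan(np.radians(i['vfov'])/2); R=np.array(i['orientation']).reshape(3,3)
    return np.array(i['xyz']),R@np.array([(u-i['cx'])/f,(v-i['cy'])/f,1])
def onz(i,u,v,z):
    o,d=ray(i,u,v); return o+d*(z-o[2])/d[2]
def proj(i,p):
    f=240/np.tan(np.radians(i['vfov'])/2); R=np.array(i['orientation']).reshape(3,3)
    c=R.T@(np.array(p)-i['xyz']); return i['cx']+f*c[0]/c[2],i['cy']+f*c[1]/c[2]
E
python3 - <<'E'
from h import *
for n in('scene','side','wrist'):
    i,_=shot(n,n+'0.png'); print(n,i)
print(arm.finger_overhang,arm.get_state())
a=cv2.imread('pics/scene0.png');b=cv2.imread('pics/side0.png')
E
```

```text
inch.py
pics
rig.py
scene {'vfov': 44.36871996354252, 'cx': 311.1888615590834, 'cy': 234.06547201031972, 'xyz': array([  -3.95820953, -307.35075046,  782.63610051]), 'orientation': array([[ 0.49723113, -0.62467443,  0.60211549],
       [-0.86758609, -0.35202344,  0.35124619],
       [-0.00745575, -0.69703756, -0.71699585]])}
side {'vfov': 48.74780191778539, 'cx': 314.6498055497463, 'cy': 230.46710410656505, 'xyz': array([ 847.26106295, -338.31116715,  923.04029791]), 'orientation': array([[ 0.80099847,  0.50725698, -0.31794938],
       [ 0.59857415, -0.68791344,  0.41046812],
       [-0.01050883, -0.51910062, -0.85464853]])}
wrist {'vfov': 62.84400580253931, 'cx': 310.7481194420898, 'cy': 243.10976368241714, 'xyz': array([170.46660199, 708.46977511, 383.61148646]), 'orientation': array([[ 0.32141464,  0.9187519 ,  0.2293198 ],
       [ 0.9469379 , -0.31156312, -0.07897484],
       [-0.00111069,  0.24253528, -0.97014195]])}
22.0 {'clock': 0.15, 'q': array([-75.61140165,  34.37342445,  -0.14489633,  91.66863486,
         0.10166688,  54.02392425,  -4.57103308]), 'dq': array([ 0.11098715, -0.1839665 , -0.02535693, -0.04765225,  0.08356663,
       -0.14961178,  0.03754482]), 'joint_torque': array([ 2.76596147e-03, -7.65586495e+01,  1.49895061e+00, -2.52558357e+01,
       -5.22981305e-02,  1.48298132e-02,  1.02060503e-04]), 'ee_pos': array([233.34312256, 686.07764008, 239.97665647]), 'eef_rot': array([[-9.46760476e-01,  3.21938697e-01, -2.75361105e-04],
       [ 3.21938800e-01,  9.46759824e-01, -1.11594888e-03],
       [-9.85662964e-05, -1.14518571e-03, -9.99999339e-01]]), 'contact_force': array([ 0.6756403 , -0.19501501, -0.18304451]), 'ft_torque': array([-0.01759394, -0.0293756 , -0.04110868]), 'grip_force': 0.0, 'gripper_width': 92.80177701916642}
```

View pics/scene0.png

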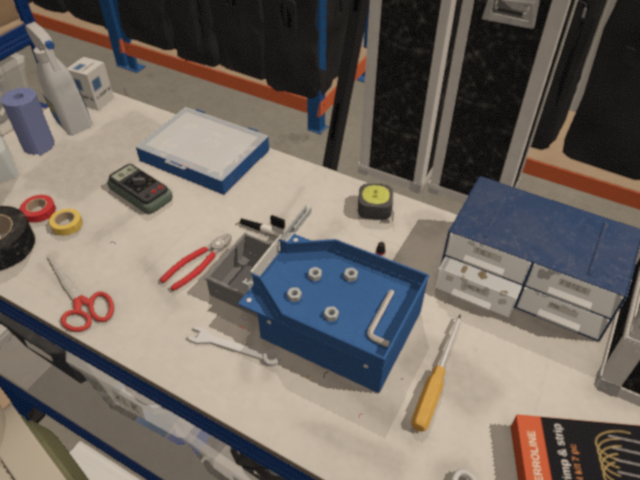

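View pics/side0.png

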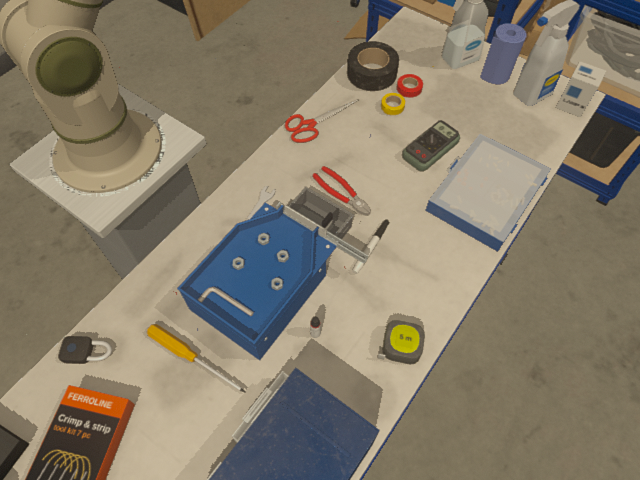

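Both views show the tray with four nuts on the deck: scene (315,273), (350,274), (294,294), (331,313), and side (264,239), (282,256), (238,264), (277,284). The hex key lies at the back and the gate tab is near scene (300,215). I'll enlarge both crops for exact pixels.

Run:
```python
import cv2,numpy as np
a=cv2.imread('pics/scene0.png')[195:395,200:440];b=cv2.imread('pics/side0.png')[175:375,165:405]
z=lambda m:cv2.resize(m,None,fx=3.3,fy=3,interpolation=2)
z=lambda m:cv2.resize(m,None,fx=3,fy=3,interpolation=2)
cv2.imwrite('pics/ca.png',z(a));cv2.imwrite('pics/cb.png',z(b))
```

```text
(no output)
```

View pics/ca.png

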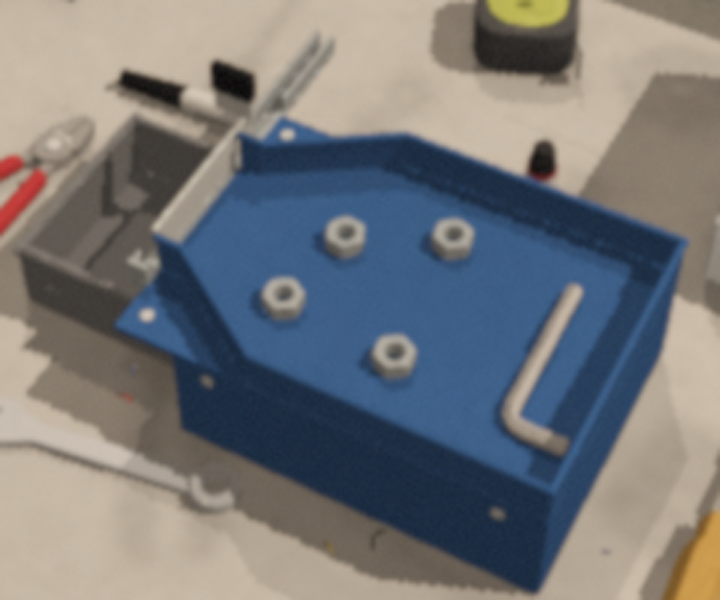

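View pics/cb.png

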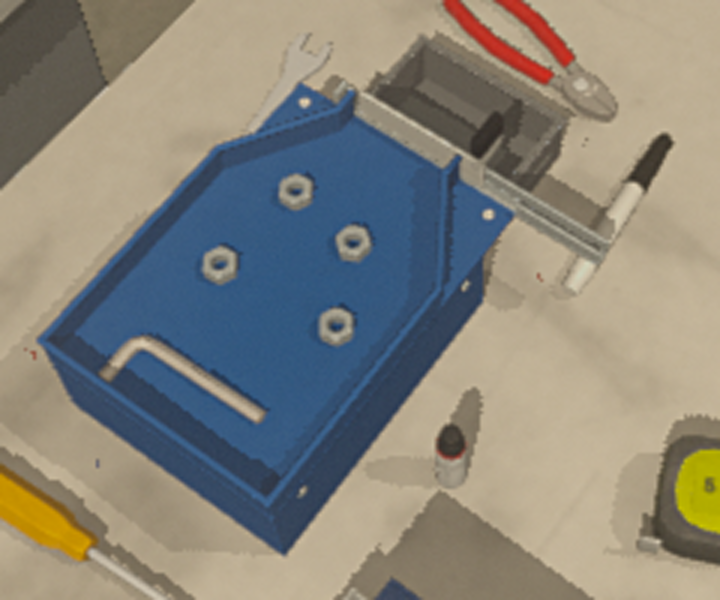

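Crops are at 3x with offsets (200,195) for scene and (165,175) for side. Scene shows the back corners at (685,240) and (553,490), the nuts, and the cap at (233,79). Side shows the back corners at (40,341) and (268,500), and the cap at (488,133). Next I fit the tray pose and triangulate.

```bash
cat > fit.py <<'E'
from h import *
from scipy.optimize import least_squares as ls
C={n:optics.camera_info(n) for n in('scene','side')}
off={'scene':(200,195),'side':(165,175)}
px=lambda n,u,v:(off[n][0]+u/3,off[n][1]+v/3)
K=[('scene',685,240,85,-140,94),('scene',553,490,-85,-140,94),('scene',241,360,-85,20,94),('scene',405,136,85,20,94),
('side',40,341,-85,-140,94),('side',268,502,85,-140,94),('side',220,150,-85,20,94),('side',443,293,85,20,94)]
def T(p,x,y):
    c,s=np.cos(p[2]),np.sin(p[2]); return np.array([p[0]+c*x-s*y,p[1]+s*x+c*y])
def res(p): return np.ravel([np.subtract(proj(C[n],[*T(p,x,y),z+p[3]]),px(n,u,v)) for n,u,v,x,y,z in K])
s=ls(res,[600,100,0,0],loss='soft_l1',x_scale=[10,10,.1,10]);p=s.x
E
python3 - <<'E'
from fit import *
print(p[:2],np.degrees(p[2]),p[3]);print(res(p).round(1))
def inv(w): 
    c,s_=np.cos(p[2]),np.sin(p[2]);d=np.array(w[:2])-p[:2];return np.array([c*d[0]+s_*d[1],-s_*d[0]+c*d[1],w[2]])
def tri(a,b):
    o1,d1=ray(C['scene'],*px('scene',*a));o2,d2=ray(C['side'],*px('side',*b))
    t=np.linalg.lstsq(np.c_[d1,-d2],o2-o1,rcond=None)[0];q=o1+t[0]*d1;r=o2+t[1]*d2
    return (q+r)/2,np.linalg.norm(q-r)
for nm,a,b in[('n far-front',(346,231),(353,239)),('n back far',(454,234),(336,322)),('n near front',(284,293),(295,187)),('n near back',(394,351),(220,261)),('key elbow',(507,410),(140,340)),('key end',(575,290),(262,415)),('key short',(563,445),(108,372)),('cap',(233,79),(488,133)),('xlr',(543,155),(450,438)),('marker cap',(125,80),(668,140)),('marker end',(245,115),(572,288))]:
    w,e=tri(a,b);print(nm,w.round(),inv(w).round(1),round(e,1))
E
```

```text
[500.58188009 -30.52086996] 1.2836479935305651 -3.2271225999120405
[-0.   0.3 -0.7  1.6  1.6 -0.4  0.1 -0.7  0.3 -0.   0.9  1.1 -0.4 -0.6
 -0.2 -1. ]
n far-front [518.  -9.  80.] [17.6 20.7 79.8] 1.0
n back far [544. -59.  79.] [ 42.8 -29.3  79.2] 1.7
n near front [466.  -2.  80.] [-33.7  29.   80. ] 1.2
n near back [462. -68.  79.] [-39.1 -36.7  78.9] 0.5
key elbow [ 459. -133.   78.] [ -44.4 -101.9   78.2] 3.0
key end [ 545. -128.   74.] [ 42.2 -98.4  74.1] 1.5
key short [ 456. -162.   75.] [ -47.3 -130.    75. ] 2.4
cap [553.  80. 118.] [ 54.6 109.6 118. ] 1.4
xlr [636. -70.  59.] [134.4 -42.   58.7] 0.1
marker cap [614. 206.   5.] [118.3 233.9   5.1] 3.6
marker end [620. 100.   3.] [122.5 127.5   3. ] 41.3
```

Tray is at (500.6, -30.5), yaw 1.3°. Deck is about 70 mm high, the gate is about 8 mm ajar, and the nut tops sit at 79–80 mm. Next I work out the approach.

```bash
cat > to.py <<'E'
import sys
from fit import *
yaw=np.degrees(p[2])
def show(t=None):
    s=arm.get_state();R=s['eef_rot'];e=s['ee_pos'];c,n=np.cos(p[2]),np.sin(p[2]);d=e[:2]-p[:2]
    a=np.degrees(np.arctan2(R[1,1],R[0,1]))
    print('t',round(s['clock'],2),'tray',(c*d[0]+n*d[1]).round(1),(-n*d[0]+c*d[1]).round(1),e[2].round(1),'rz',round(a-yaw,2),'F',s['contact_force'].round(1),'w',round(s['gripper_width'],1))
    if t:
        print('tool shift',(R.T@(np.array([*T(p,t[0],t[1]),t[2]])-e)).round(1))
show([float(v) for v in sys.argv[1:4]] if len(sys.argv)>3 else None)
E
python3 to.py 12 110 200
```

```text
t 0.15 tray -251.1 722.4 240.0 rz 69.94 F [ 0.7 -0.2 -0.2] w 92.8
tool shift [-457.2 -484.9   40.6]
```

```bash
python3 inch.py '-24 -26 0 0 0 7; -48 -52 0 0 0 14; -72 -78 0 0 0 21; -96 -104 0 0 0 28; -120 -130 0 0 0 35' 14; python3 to.py 12 110 200
```

```text
clock: 0.57
ee_pos: [305.6, 522.9, 240.5]
eef_rot: [[-0.586, 0.81, -0.0], [0.81, 0.586, -0.0], [-0.0, -0.0, -1.0]]
contact_force: [-0.1, -0.2, -0.0]
gripper_width: 64.2
grip_force: 0.0
t 0.57 tray -182.6 557.7 240.5 rz 34.59 F [-0.1 -0.2 -0. ] w 64.2
tool shift [-479.   -94.    40.5]
```

```bash
python3 inch.py '-34 -7 0 0 0 7; -68 -14 0 0 0 14; -102 -20 0 0 0 21; -136 -27 0 0 0 28; -170 -34 0 0 0 34.6'; python3 to.py 12 110 200
```

```text
clock: 0.98
ee_pos: [378.6, 365.9, 240.7]
eef_rot: [[-0.022, 1.0, 0.0], [1.0, 0.022, 0.0], [0.0, 0.0, -1.0]]
contact_force: [1.0, 0.3, 0.1]
gripper_width: 31.1
grip_force: 0.0
t 0.98 tray -113.1 399.0 240.7 rz -0.01 F [1.  0.3 0.1] w 31.1
tool shift [-289.   125.1   40.6]
```

```bash
python3 inch.py '-37 16 4; -74 32 8'  2>&1 | tail -3; python3 inch.py '-35 15 5 0 0 0; -70 30 10 0 0 0; -105 45 15 0 0 0; -140 60 20 0 0 0; -175 75 25 0 0 0' >/dev/null; python3 inch.py '-35 15 5 0 0 0; -70 30 10 0 0 0; -105 45 15 0 0 0; -105 45 15 0 0 0' >/dev/null; python3 to.py 12 110 124
```

```text
connect(sys.argv[1:4])
    ~~~~~~~^^^^^^^^^^^^^^^
ValueError: each row has 6 numbers
t 1.73 tray 10.4 113.5 200.4 rz -0.21 F [0.3 0.1 0.1] w 14.1
tool shift [-3.3  1.5 76.4]
```

```bash
python3 inch.py '-2 1 30 0 0 0; -3 1 60 0 0 0; -3 1 77 0 0 0; -3 1 77 0 0 0' >/dev/null; python3 to.py 12 110 123; python3 inch.py '0 10 0 0 0 0; 0 20 0 0 0 0; 0 30 0 0 0 0; 0 40 0 0 0 0; 0 50 0 0 0 0' | grep force; python3 to.py; python3 inch.py '0 12 0 0 0 0; 0 24 0 0 0 0; 0 36 0 0 0 0; 0 40 0 0 0 0; 0 40 0 0 0 0' | grep force; python3 to.py
```

```text
t 2.07 tray 7.6 118.0 120.8 rz 0.31 F [-0.3  0.9  0.6] w 14.2
tool shift [-8.   4.4 -2.2]
contact_force: [-1.4, -0.6, 1.6]
grip_force: 1.0
t 2.48 tray 60.8 118.8 124.6 rz 0.35 F [-1.4 -0.6  1.6] w 13.8
contact_force: [-0.1, -0.9, 0.6]
grip_force: 0.0
t 2.9 tray 101.0 119.0 124.0 rz 0.34 F [-0.1 -0.9  0.6] w 13.9
```

Run:
```python
from h import *
i,im=shot('side','s1.png'); cv2.imwrite('pics/s1c.png',cv2.resize(im[150:350,225:465,::-1],None,fx=3,fy=3))
```

```text
(no output)
```

View pics/s1c.png

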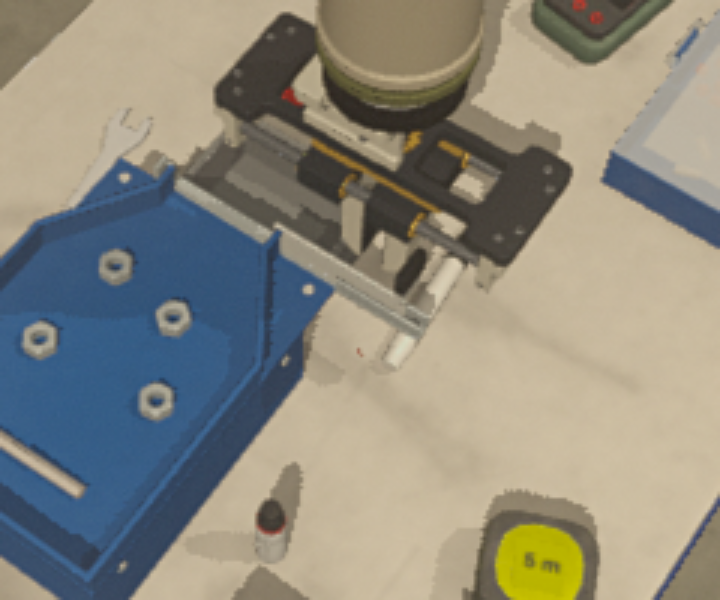

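The tab (crop (408,270)) has slid outwards and the fingers are beside it. The gate is not quite fully open, and the tool's y is slightly off.

```bash
python3 -c "
from h import *
s=arm.get_state();print(s['eef_rot'].round(3),s['ee_pos'].round(1),s['dq'].round(1))"; python3 to.py 107 110 123; python3 inch.py '-4 3 0 0 0 0; -8 6 0 0 0 0; -8 6 0 0 0 0' | grep force; python3 to.py 107 110 123
```

```text
[[-0.028  1.     0.001]
 [ 1.     0.028  0.   ]
 [ 0.     0.001 -1.   ]] [597.9  90.6 123.9] [-0.1 -0.4 -0.2  1.5 -0.2 -0.2  0. ]
t 2.95 tray 100.0 118.9 123.9 rz 0.34 F [ 0.2 -0.3 -0.7] w 13.8
tool shift [-9.   6.9  0.9]
contact_force: [0.9, 0.5, -0.2]
grip_force: 0.2
t 3.2 tray 105.4 109.9 123.8 rz 0.29 F [ 0.9  0.5 -0.2] w 14.1
tool shift [0.1 1.6 0.8]
```

```bash
python3 inch.py '0 3 0 0 0 0; 0 4 0 0 0 0; 0 4 0 0 0 0' | grep force; python3 to.py
python3 - <<'E'
from fit import *
i,im=shot('side','s2.png'); s=im[150:350,225:465,::-1]
for g in(0,80,85,90):
    u,v=proj(C['side'],[*T(p,47+g,110),115]); print(g,((u-225)*3,(v-150)*3))
cv2.imwrite('pics/s2c.png',cv2.resize(s[50:125,90:180],None,fx=6,fy=6))
E
```

```text
contact_force: [-0.3, -0.6, -0.4]
grip_force: 0.3
t 3.45 tray 109.5 110.6 123.6 rz 0.31 F [-0.3 -0.6 -0.4] w 14.0
0 (np.float64(297.39441846772075), np.float64(205.05324928558963))
80 (np.float64(408.9877741625637), np.float64(271.03178935418055))
85 (np.float64(416.1586345176505), np.float64(275.27149425702555))
90 (np.float64(423.35327531198897), np.float64(279.52525912476955))
```

View pics/s2c.png

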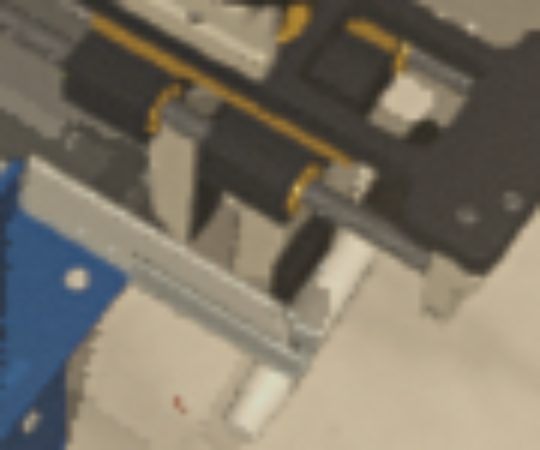

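Tab is at crop (302,258), which puts the gate at about 88 mm, fully open. Now the first nut (17.6, 20.7): move behind it and lower.

```bash
python3 inch.py '0 -8 0 0 0 0; -29 -30 -6 0 0 0; -58 -52 -6 0 0 0; -87 -75 -6 0 0 0; -116 -92 -6 0 0 0' | grep force; python3 inch.py '0 0 0 0 0 0; 0 0 0 0 0 0'>/dev/null; python3 to.py 17.6 -5 96
```

```text
contact_force: [-0.0, -1.1, -1.1]
grip_force: 0.0
t 4.08 tray 16.9 -7.2 130.1 rz 0.14 F [ 0.1  0.5 -0.4] w 13.9
tool shift [ 2.2  0.6 34.1]
```

```bash
python3 inch.py '0 0 15 0 0 0; 0 0 28 0 0 0; 0 0 32 0 0 0; 0 0 33 0 0 0; 0 0 33 0 0 0' | grep contact; python3 to.py; python3 inch.py '8 0 0 0 0 0; 16 0 0 0 0 0; 24 -1 0 0 0 0; 32 -3 0 0 0 0; 40 -5 0 0 0 0' | grep contact; python3 to.py; python3 inch.py '8 -2 0 0 0 0; 16 -4 0 0 0 0; 24 -6 0 0 0 0; 32 -9 0 0 0 0; 40 -12 0 0 0 0' | grep contact; python3 to.py 0 107 96
```

```text
contact_force: [-0.4, 0.4, 0.3]
t 4.5 tray 18.2 -4.9 96.5 rz 0.4 F [-0.4  0.4  0.3] w 13.8
contact_force: [0.5, 0.1, 0.4]
t 4.92 tray 12.6 35.6 96.9 rz 0.38 F [0.5 0.1 0.4] w 14.3
contact_force: [0.9, -1.2, -0.0]
t 5.33 tray 0.2 75.1 96.6 rz 0.34 F [ 0.9 -1.2 -0. ] w 14.1
tool shift [31.9  0.   0.6]
```

```bash
cat > pic.py <<'E'
import sys
from h import *
i,im=shot('side','x_'+sys.argv[1]+'f.png'); cv2.imwrite('pics/x_'+sys.argv[1]+'.png',cv2.resize(im[170:350,165:385,::-1],None,fx=3,fy=3))
E
python3 pic.py 1
```

```text
(no output)
```

View pics/x_1.png

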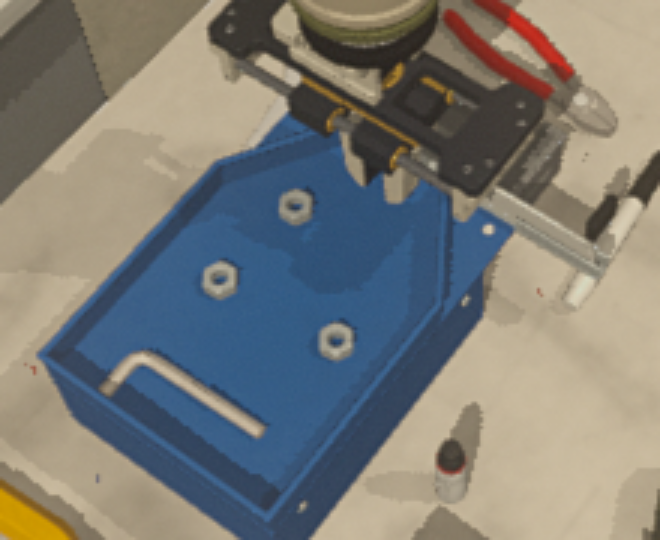

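Three nuts are left, at crop (295,207), (220,280), (337,341), and the first is ahead of the fingers in the throat. I push it out, then go to the near front nut.

```bash
python3 inch.py '8 0 0 0 0 0; 16 0 0 0 0 0; 24 0 0 0 0 0; 32 0 0 0 0 0; 35 0 0 0 0 0' | grep contact; python3 inch.py '0 0 0 0 0 0; -10 0 -30 0 0 0; -45 -12 -36 0 0 0; -80 -24 -36 0 0 0; -108 -34 -36 0 0 0' | grep contact;python3 inch.py '0 0 0 0 0 0; 0 0 0 0 0 0'>/dev/null;  python3 to.py -33.7 2 96
```

```text
contact_force: [-1.3, 0.4, 0.1]
contact_force: [0.1, -0.1, -1.5]
t 6.38 tray -33.6 -0.8 132.9 rz 0.09 F [-0.2 -0.8 -0.3] w 14.3
tool shift [ 2.9 -0.1 36.9]
```

```bash
python3 inch.py '1 -3 5 0 0 6.5; 2 -6 10 0 0 13; 3 -9 20 0 0 19.5; 4 -12 32 0 0 25; 4 -12 35 0 0 25' | grep contact; python3 inch.py '0 0 0 0 0 0; 0 0 0 0 0 0'>/dev/null;  python3 to.py -45.5 3.6 96
```

```text
contact_force: [-1.0, 0.1, -0.3]
t 6.97 tray -44.7 5.5 97.6 rz -24.43 F [-0.1  0.   0.3] w 14.3
tool shift [-2.1  0.1  1.6]
```

```bash
python3 inch.py '8 0 1 0 0 0; 16 0 1.5 0 0 0; 24 0 1.5 0 0 0; 32 0 1.5 0 0 0; 40 0 1.5 0 0 0' | grep contact; python3 inch.py '8 0 0 0 0 0; 16 0 0 0 0 0; 24 0 0 0 0 0; 32 0 0 0 0 0; 40 0 0 0 0 0' | grep contact; python3 to.py 2 107 96;  python3 inch.py '8 0 0 0 0 0; 16 0 0 0 0 0; 24 0 0 0 0 0; 32 0 0 0 0 0; 34 0 0 0 0 0' | grep contact; python3 to.py 2 107 96
```

```text
contact_force: [-0.2, 0.7, 0.2]
contact_force: [0.7, -0.8, 0.5]
t 7.8 tray -11.4 78.5 96.1 rz -24.66 F [ 0.7 -0.8  0.5] w 14.1
tool shift [31.5  0.3  0.1]
contact_force: [-0.4, 0.5, 0.1]
t 8.22 tray 3.2 110.2 96.1 rz -24.58 F [-0.4  0.5  0.1] w 13.9
tool shift [-3.4  0.2  0.1]
```

```bash
python3 inch.py '-10 0 -20 0 0 -4; -15 0 -34 0 0 -8; -15 0 -34 0 0 -8'>/dev/null; python3 to.py -46.4 -62.6 130
```

```text
t 8.47 tray -3.5 93.9 132.0 rz -16.55 F [ 1.1 -0.4  0.1] w 14.1
tool shift [-162.3    3.4    1.9]
```

```bash
python3 inch.py '-36 1 0 0 0 0; -72 2 0 0 0 0; -108 3 0 0 0 0; -144 3 0 0 0 0; -162 3 0 0 0 0'>/dev/null; python3 inch.py '0 0 0 0 0 0; 0 0 15 0 0 0; 0 0 28 0 0 0; 0 0 30 0 0 0; 0 0 30 0 0 0'>/dev/null; python3 to.py -46.4 -62.6 96.2
```

```text
t 9.3 tray -47.6 -60.4 99.3 rz -16.69 F [ 0.5 -0.5  0.2] w 13.9
tool shift [-1.8  1.8  3.1]
```

```bash
python3 inch.py '4 1 3 0 0 0; 12 1 3 0 0 0; 20 1 3 0 0 0; 28 1 3 0 0 0; 36 1 3 0 0 0' | grep contact; for i in 1; do python3 inch.py '9 0 0 0 0 0; 18 0 0 0 0 0; 27 0 0 0 0 0; 36 0 0 0 0 0; 45 0 0 0 0 0' | grep contact; done; python3 inch.py '9 0 0 0 0 0; 18 0 0 0 0 0; 27 0 0 0 0 0; 36 0 0 0 0 0; 45 0 0 0 0 0' | grep contact; python3 to.py 2 107 96; python3 pic.py 2
```

```text
contact_force: [-0.2, 0.0, -0.7]
contact_force: [0.1, -0.3, 1.0]
contact_force: [0.2, 0.6, -0.3]
t 10.55 tray -10.1 60.2 97.1 rz -16.66 F [ 0.2  0.6 -0.3] w 13.7
tool shift [48.3 -1.9  1.1]
```

View pics/x_2.png

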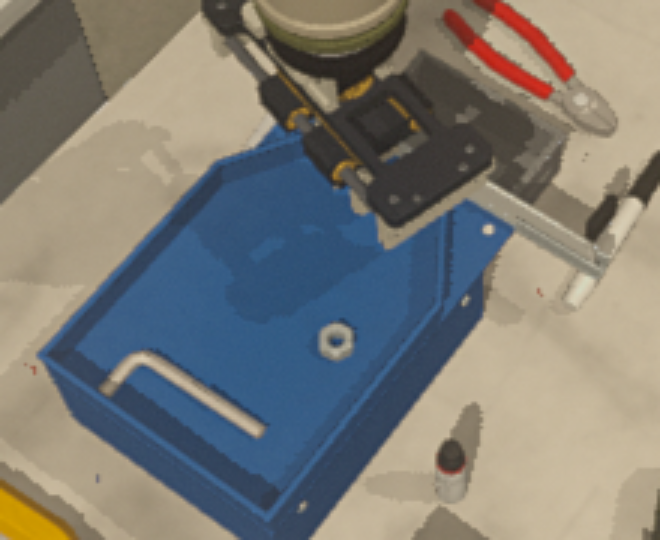

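Only the last nut remains at crop (337,341); the hex key is untouched.

```bash
python3 inch.py '9 -.4 .5 0 0 0; 18 -.8 .5 0 0 0; 27 -1 .5 0 0 0; 36 -1 .5 0 0 0; 45 -1 .5 0 0 0' | grep contact; python3 inch.py '5 0 0 0 0 0; 5 0 0 0 0 0; -10 0 -20 0 0 -2; -18 0 -35 0 0 -7; -30 0 -35 0 0 -14'>/dev/null; python3 to.py 50.6 -52 130
```

```text
contact_force: [0.0, -0.4, 0.3]
t 11.43 tray -6.2 73.7 133.5 rz -2.45 F [ 1.4 -0.1 -0.7] w 14.1
tool shift [-123.2   62.1    3.6]
```

```bash
python3 inch.py '-28 14 0 0 0 -5; -56 28 0 0 0 -10; -84 42 0 0 0 -15; -112 56 0 0 0 -20; -123 62 0 0 0 -21.5'>/dev/null; python3 inch.py '0 0 0 0 0 0; 0 0 0 0 0 0' >/dev/null; python3 to.py 50.6 -53 98
```

```text
t 12.02 tray 48.8 -52.7 131.5 rz 18.65 F [-0.5 -0.1 -0.2] w 13.9
tool shift [-0.9  1.6 33.5]
```

```bash
python3 inch.py '-1 1.5 15 0 0 0; -1 1.5 28 0 0 0; -1 1.5 33 0 0 0; -1 1.5 35 0 0 0; -1 1.5 35 0 0 0'>/dev/null; python3 to.py; python3 inch.py '6 0 0 0 0 0; 14 0 0 0 0 0; 22 0 0 0 0 0; 30 0 0 0 0 0; 38 0 0 0 0 0' | grep contact;  python3 inch.py '9 0 0 0 0 0; 18 0 0 0 0 0; 27 0 0 0 0 0; 36 0 0 0 0 0; 45 0 0 0 0 0' | grep contact; python3 inch.py '9 0 0 0 0 0; 18 0 0 0 0 0; 27 0 0 0 0 0; 36 0 0 0 0 0; 45 0 0 0 0 0' | grep contact; python3 to.py -4 108 96
```

```text
t 12.43 tray 50.5 -51.3 96.4 rz 18.88 F [-0.9  0.3  0.3] w 14.1
contact_force: [0.8, -0.2, 0.2]
contact_force: [-0.2, -0.3, 0.1]
contact_force: [1.1, -0.0, 0.1]
t 13.68 tray 9.4 69.8 96.6 rz 18.83 F [ 1.1 -0.   0.1] w 13.7
tool shift [40.5 -0.4  0.6]
```

Finish this sweep, then lift and clear, and look at both the deck and the bin.

```bash
python3 inch.py '9 0 0 0 0 0; 18 0 0 0 0 0; 27 0 0 0 0 0; 36 0 0 0 0 0; 42 0 0 0 0 0' | grep contact; python3 inch.py '0 0 0 0 0 0; 0 0 -30 0 0 5; 0 30 -60 0 0 10; 20 65 -80 0 0 15; 30 95 -80 0 0 18.9'>/dev/null; python3 to.py 200 110 150
python3 - <<'E'
from h import *
_,a=shot('scene','f1.png');_,b=shot('side','f2.png');_,c=shot('wrist','f3.png')
z=lambda m:cv2.resize(m[:,:,::-1],(400,300),interpolation=2)
cv2.imwrite('pics/f.png',np.vstack([np.hstack([z(a[195:345,200:400]),z(b[170:320,210:410])]),np.hstack([z(c),z(b)])]))
E
```

```text
contact_force: [-0.3, 0.1, 0.1]
t 14.52 tray 78.7 168.3 180.8 rz -0.43 F [ 0.7 -0.  -0.5] w 14.0
tool shift [-57.5 121.6  31.3]
```

View pics/f.png

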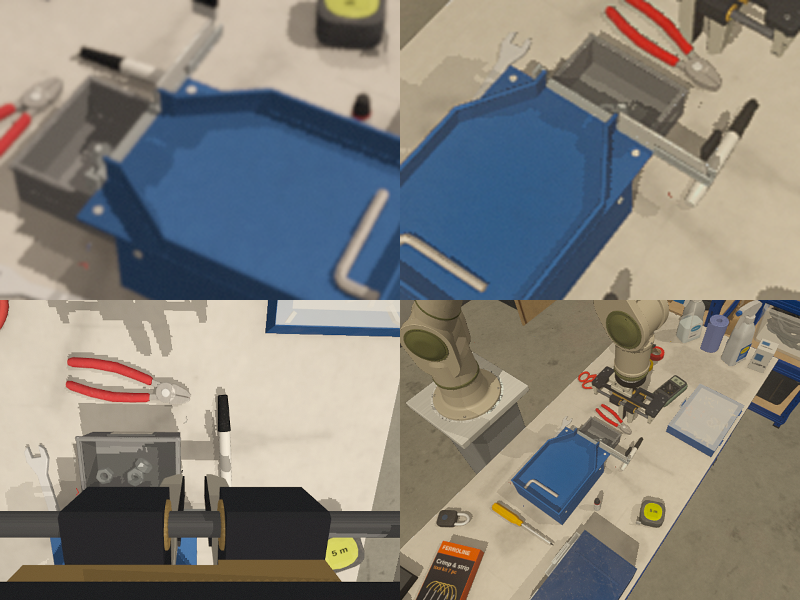

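The deck is empty and the nuts are visible in the bin (wrist crop around (120,470)); everything else is in place. Now shut the gate from the far side.

```bash
python3 inch.py '-8 33 0 0 0 0; -24 66 0 0 0 0; -40 99 0 0 0 0; -58 100 20 0 0 0; -58 100 50 0 0 0'>/dev/null; python3 inch.py '0 0 0 0 0 0; 0 0 0 0 0 0; 0 0 0 0 0 0' >/dev/null; python3 to.py 178 110 123
```

```text
t 15.33 tray 175.8 109.6 127.2 rz -0.05 F [ 1.  -0.4  0.3] w 14.0
tool shift [0.4 2.2 4.2]
```

```bash
python3 inch.py '0 -6 4 0 0 0; 0 -13 4 0 0 0; 0 -20 4 0 0 0; 0 -29 4 0 0 0; 0 -38 4 0 0 0' | grep contact; python3 inch.py '0 -10 0 0 0 0; 0 -20 0 0 0 0; 0 -30 0 0 0 0; 0 -40 0 0 0 0; 0 -50 0 0 0 0' | grep contact; python3 to.py; python3 inch.py '0 -4 0 0 0 0; 0 -8 0 0 0 0; 0 -11 0 0 0 0; 0 -11 0 0 0 0' | grep contact; python3 to.py
```

```text
contact_force: [2.2, 0.7, 0.5]
contact_force: [1.8, 0.2, 2.1]
t 16.17 tray 87.3 109.7 122.8 rz -0.06 F [1.8 0.2 2.1] w 14.1
contact_force: [1.1, -1.1, 1.0]
t 16.5 tray 76.7 109.6 122.6 rz -0.07 F [ 1.1 -1.1  1. ] w 14.2
```

Face is at about 52, so the gate is about 1 mm open. I press on until the stop shows in the force.

```bash
python3 inch.py '0 -1 0 0 0 0; 0 -2 0 0 0 0; 0 -2 0 0 0 0' | grep contact; python3 to.py; python3 inch.py '0 -1 0 0 0 0; 0 -2 0 0 0 0; 0 -2 0 0 0 0' | grep contact; python3 to.py
```

```text
contact_force: [1.8, 0.8, 0.6]
t 16.75 tray 75.4 109.6 122.5 rz -0.07 F [1.8 0.8 0.6] w 14.0
contact_force: [0.7, 0.1, -0.2]
t 17.0 tray 73.1 109.6 122.6 rz -0.07 F [ 0.7  0.1 -0.2] w 14.0
```

```bash
python3 inch.py '0 -1 0 0 0 0; 0 -2 0 0 0 0; 0 -2 0 0 0 0' | grep -E 'contact|grip'; python3 to.py; python3 inch.py '0 -1 0 0 0 0; 0 -2 0 0 0 0; 0 -2 0 0 0 0' | grep -E 'contact|grip'; python3 to.py
```

```text
contact_force: [6.0, -0.6, -3.7]
gripper_width: 14.0
grip_force: 2.7
t 17.25 tray 72.6 109.7 122.8 rz -0.07 F [ 6.  -0.6 -3.7] w 14.0
contact_force: [10.3, -0.3, -6.4]
gripper_width: 13.9
grip_force: 4.9
t 17.5 tray 72.4 109.7 123.1 rz -0.07 F [10.3 -0.3 -6.4] w 13.9
```

The force rises at the stop, so the gate is shut. Retreat and take one last look.

```bash
python3 inch.py '0 8 0 0 0 0; 0 16 0 0 0 0; 10 20 -30 0 0 0; 40 20 -60 0 0 0; 80 20 -80 0 0 0' | grep contact; python3 inch.py '35 0 -10 0 0 0; 70 0 -20 0 0 0; 100 0 -20 0 0 0; 100 0 -20 0 0 0; 100 0 -20 0 0 0' | grep contact; python3 to.py
python3 - <<'E'
from h import *
_,a=shot('scene','g1.png');_,b=shot('side','g2.png')
z=lambda m:cv2.resize(m[:,:,::-1],(400,300),interpolation=2)
cv2.imwrite('pics/g.png',np.hstack([z(a[195:345,200:400]),z(b[170:320,210:410])]))
E
```

```text
contact_force: [0.7, 0.3, -0.4]
contact_force: [-0.3, -1.1, -0.8]
t 18.33 tray 88.6 288.7 220.4 rz 0.17 F [-0.3 -1.1 -0.8] w 14.2
```

View pics/g.png

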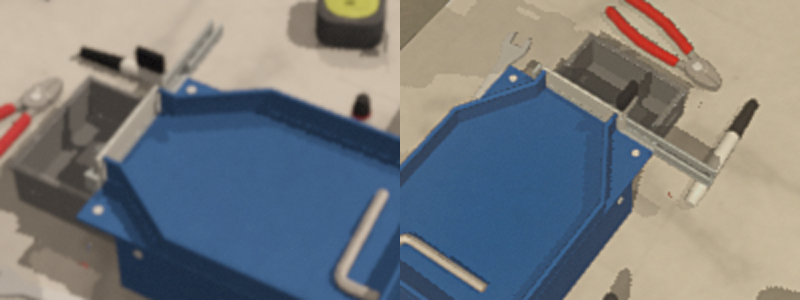

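The gate is across the throat, the deck is empty, and the bin, hex key and the rest are in place.

```bash
python3 -c "
from rig import arm, optics, job
print(job.finish_job())"
```

```text
the job is handed in; nothing more can be done
None
```

I handed the job in at about 18 s of the 64 s; no verdict came back: all four nuts were swept out through the mouth (deck seen empty, nuts seen in the bin but not individually counted), the gate was pushed shut to its stop, and the hex key, bin and other things I could see looked unmoved.

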